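# Draw the next slide box from the gravity-feed rack

### The arm

A 6-joint arm with a two-finger parallel gripper is mounted at the origin on a cart in front of the work surface, level with it; the furniture and walls round the work are solid. World frame = base frame: x ahead of the robot, y to its left, z up, the work surface at z = 0. Lengths are in mm, angles in rad, forces in N, time in s.
With the tool pointing down it reaches from about 225 to 875 mm from the base axis. Payload 3.4 kg.
Tool frame: the origin (TCP) lies midway between the tips of the shut fingers; the grasp point (between the pads) lies 19 mm behind it; z points along the fingers, y is the direction in which the jaws open and shut (so a half turn about z gives the same grasp; the last joint's range is limited). The gripper opens to 85 mm and grips with 20 to 120 N. Pads are 22 mm wide; open, the fingers measure 114 mm over their backs; the gripper's body (76 mm by 85 mm) begins 54 mm behind the grasp point. The pads swing forward as they close: fully open they stand 13 mm farther back than shut.
Start: joints at [1.097, 0.276, 1.505, -0, 1.361, -0.121], TCP at [198.696, 539.613, 231.328] pointing down, gripper open.
Joint ranges: [-2.89, 2.89], [-0.75, 2.08], [0.22, 2.7], [-1.18, 4.32], [0.11, 2.71], [-2.7, 2.7]. Speed limits (rad/s): [2.57, 2.57, 3.14, 3.14, 3.14, 3.14].

### API

Orientations are given as a unit quaternion [w, x, y, z].
In Python, from station import state, camera, camera_info, close_job, search_frame, spot_point gives the robot as it stands.
- The arm moves only by the shell command python3 -m jog 'ROWS'. ROWS is JSON, a list of rows, each an object of numbers: "dx", "dy", "dz": the shift along the world's x, y, z in m; "yaw": the turn about the world's z in rad; "claw": the gripper command: -1 is fully open, 1 is shut, values between are in proportion. A call has 1 to 8 rows; each row is the pose to reach, as a shift and turn from the pose measured when the call began; what a row does not reach only later rows make up. A row lasts 1/10 s, in which the tool goes at most 50 mm and 8.59 degrees, less where a joint would pass 70% of its speed; a pose out of reach is approached as far as the arm can. A call with a gripper value outside its range is refused whole. The fingers move at their own pace and stop on an object; the grip force is fixed at half the most. Time passes only in rows, so rows that repeat a pose let the fingers close. It gives the time, the measured TCP pose, the force and the opening at its end, in the units of the state.
- state(): the state, without advancing time (a new reading comes with each control period).
- camera(name): name is "side" or "top" or "wrist"; returns the picture (384x512x3 uint8, red, green, blue); there is no depth.
- camera_info(name): a dict with "intrinsics" (3x3 intrinsics, pixels), "rvec" (rotation vector, rad) and "tvec" (3), from world to camera coordinates, as OpenCV has them. Camera axes: x right, y down, z forward; pixel columns grow to the right and rows downward; lengths in mm; the calibration is good to about 2 mm. A picture is of the moment at which its call begins: read the wrist's pose just before it. camera_info takes no time and is no camera call; for the wrist camera it gives the pose at the moment of the call.
- close_job(): hands the job in, once; it reports no verdict.
Trained networks look in the newest picture that a camera, given by its name, has taken for a name from the list of things; names that differ only in an ending like _2 or _b are one class to them, and where a whole thing is asked for, a point or a joint stands for the part that bears it (a point fixed in the world has none). Each returns a list of dicts, best first, with "conf" (0 to 1); they miss things now and then, are a little off and sometimes report something else, mostly with a low value. They report only what shows in the picture. A call takes as long as a camera call. They do not tell look-alikes from the thing itself.
- search_frame(camera, target): "extent" ([left, top, right, bottom] in pixels, round what is visible of it).
- spot_point(camera, target): "uv" ([column, row] in pixels: a listed point, or the origin of a listed thing).
The state is a dict: "time": time; "qpos": joint angles; "qvel": joint speeds; "effort": joint torques, N m; "tcp_pos": TCP position; "eef_rot": TCP orientation; "force": force on the tool from outside, world axes, zero at the start; "torque": the same for the moment, N m; "width": finger opening in mm.
Only numpy, scipy, OpenCV 4.12 (cv2) and the standard library are available. Lean on these libraries where they do the work, as an engineer would, in place of code of your own. Each camera call takes 0.05 s, during which the arm holds its last target.

### The job

Two sloped roller lanes stand side by side on the bench: one feeds slide boxes, the other flat scale cases. Lift the front slide box out of its lane, so that the boxes behind it roll down to the front stop by themselves (do not touch the next one with the gripper), and set it down gently, lid up and flat, inside the low white tray on the right.

Things in the scene. Friction and masses are not known exactly. Their poses are not given: they have to be found in the camera images.
- front_box: slide box at the front (low) end of the slide-box lane: beige, green lid, 30 wide (its x), 82 long (its y), 36 mm tall (its z), 90 g, closed. Origin at the centre of its underside, z up through its lid. At the start it lies on the rollers lengthwise, tilted 10 degrees (end nearer the robot lower), against the front stop; grip its long sides, free above the lane's rails.
- next_box: the second slide box in the same lane, same size and axes, touching the front one end to end; a third (not listed) lies behind it. They roll down the lane freely, in a second or so, once the box before them is gone.
- lane: slide-box lane (fixed; left or right); aluminium channel, grey rollers. Origin at bench height under the stop's inner face, mid-width; x up the lane, away from the robot (rises 10 degrees), z up. Rollers 34 mm above bench at the stop; 48 mm wide outside, 270 long; rails 6, stop 11 mm above rollers. A box at the stop has its origin at x 41, z 41 mm. Other lane: 110 mm aside, flat black cases
- tray: low white tray (fixed) on the bench to the right of the rack, 130 mm long (its y), 92 mm wide (its x), rim 12 mm above the bench; walls 4 mm thick, inner floor 4 mm above the bench. The box fits only lengthwise. Origin at the centre of its underside, z up.
Things that resemble listed ones, but are neither listed nor needed, are in the scene too. Leave any turquoise or yellow look-alike of the front_box alone.

How it is judged:
By the outcome, as a careful person would: the job done as asked, in the order asked, and still so for the second after the job is handed in, with the robot touching nothing.
It also fails if it takes over 35 s, if anything falls off the work surface, if the arm or the gripper's body presses on something with over 40 N, if the wrist force passes 120 N, or if a joint passes its speed limit or range.

## Working session

There is one attempt and no reset: what is moved stays moved. The work goes in short steps, Python scripts to look and compute and a shell command to move; the robot and the scene stay as the last step left them, time stands still between calls to the robot, and variables do not carry over. Pictures are saved under pics/ and viewed, and the job is handed in when it is done.

```bash
ls; mkdir -p pics; python3 - <<'E'
from station import *
import cv2
s=state(); print(s)
for n in("side","top"):
    im=camera(n); cv2.imwrite(f"pics/{n}0.png",im[:,:,::-1])
    print(n,camera_info(n))
    for t in("front_box","next_box","lane","tray"):
        print(t,search_frame(n,t)[:4],spot_point(n,t)[:4])
print(state()["time"])
E
```

```text
pics
{'time': 0.0, 'qpos': array([ 1.09701448e+00,  2.76582290e-01,  1.50617761e+00, -2.76978643e-05,
        1.36071541e+00, -1.21036354e-01]), 'qvel': array([-0.00052549,  0.0006918 ,  0.00025732,  0.00043989,  0.00031216,
        0.00094866]), 'effort': array([-1.29291358e-03, -4.16782057e+01, -2.45804733e+01, -2.54644619e-04,
        1.10274649e-02, -2.38578275e-05]), 'tcp_pos': array([198.42540056, 539.08210012, 230.42925534]), 'eef_rot': array([-2.62903248e-04,  1.75456820e-01,  9.84486677e-01, -9.03970765e-04]), 'force': array([ 1.01315963, -0.63683981,  0.34267678]), 'torque': array([-0.0532774 , -0.0457168 , -0.00226358]), 'width': 85.6399445252897}
side {'intrinsics': array([[348.93317784,   0.        , 254.75082588],
       [  0.        , 348.93317784, 191.43769467],
       [  0.        ,   0.        ,   1.        ]]), 'rvec': array([ 2.13342732, -0.55282884,  0.26410226]), 'tvec': array([-492.12855973,  166.5294027 ,  752.68549569])}
front_box [{'extent': [294.1, 196.8, 311.2, 227.4], 'conf': 0.96}, {'extent': [238.3, 213.9, 271.4, 245.1], 'conf': 0.95}, {'extent': [216.8
[... 651 characters left out ...]
 'tvec': array([-93.93318465, 549.00387778, 797.67043507])}
front_box [{'extent': [270.0, 155.3, 303.0, 191.9], 'conf': 0.94}, {'extent': [210.1, 201.1, 235.3, 238.7], 'conf': 0.92}, {'extent': [264.3, 220.3, 300.8, 235.2], 'conf': 0.56}] [{'uv': [277.7, 218.1], 'conf': 0.83}, {'uv': [343.4, 247.9], 'conf': 0.72}, {'uv': [293.3, 164.1], 'conf': 0.7}, {'uv': [222.6, 216.1], 'conf': 0.6}]
next_box [{'extent': [217.3, 163.9, 236.2, 201.5], 'conf': 0.85}] [{'uv': [227.0, 181.2], 'conf': 0.68}]
lane [{'extent': [210.6, 119.4, 249.7, 241.8], 'conf': 0.81}] [{'uv': [222.0, 236.2], 'conf': 0.75}]
tray [{'extent': [318.1, 216.7, 372.0, 279.6], 'conf': 0.67}] [{'uv': [343.7, 247.1], 'conf': 0.82}]
0.9
```

```bash
python3 - <<'E'
import cv2
for n,(a,b,c,d) in (("side",(180,130,360,320)),("top",(190,100,400,290))):
    im=cv2.imread(f"pics/{n}0.png"); cv2.imwrite(f"pics/{n}0c.png",cv2.resize(im[b:d,a:c],None,fx=3.1,fy=3.1,interpolation=cv2.INTER_CUBIC))
E
```

```text
(no output)
```

View pics/side0.png

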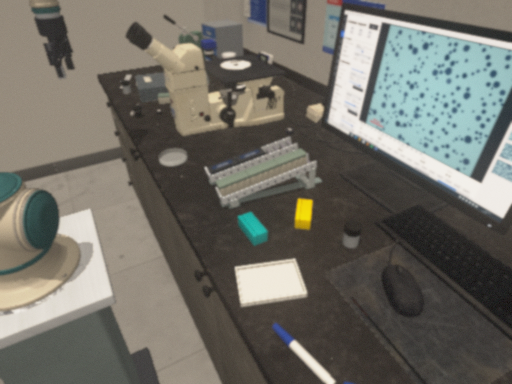

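View pics/top0.png

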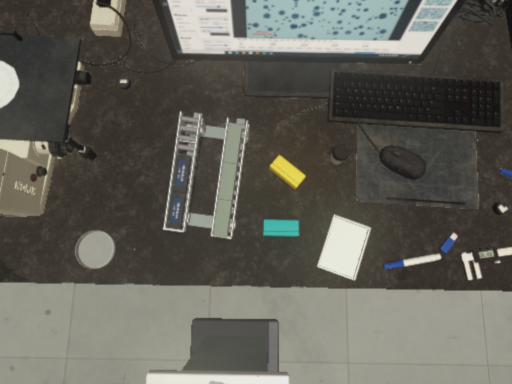

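```bash
sleep 1
```

```text
(no output)
```

View pics/side0c.png

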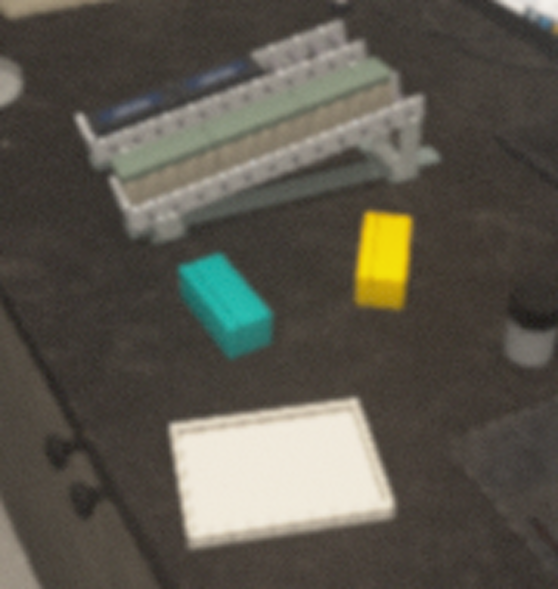

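View pics/top0c.png

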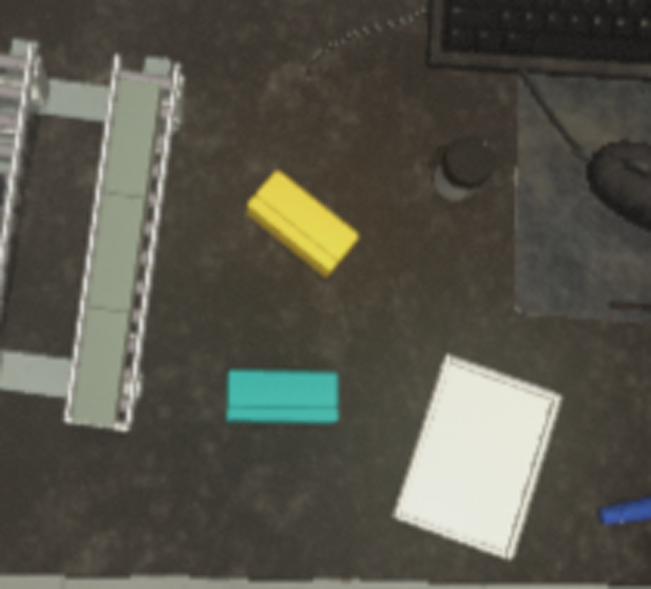

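Top view, candidates for front_box: 
- Green-lidded box at the low end of the right lane, about (222,217). This fits the description. 
- Next box (227,181) and third box (233,140), both behind it in the same lane. 
- Turquoise block (282,228) and yellow block (288,171), which are decoys. 

The left lane (180,190) holds the black cases. The tray is at (344,247). I'll triangulate roughly next.

```bash
cat > h.py <<'E'
import numpy as np, cv2
from station import *
def P(info):
    R,_=cv2.Rodrigues(np.array(info["rvec"])); return info["intrinsics"]@np.c_[R,np.array(info["tvec"]).reshape(3)]
def tri(ia,ua,ib,ub):
    X=cv2.triangulatePoints(P(ia),P(ib),np.array(ua,float).reshape(2,1),np.array(ub,float).reshape(2,1)); return (X[:3]/X[3]).ravel()
def onz(info,uv,z):
    M=P(info); A=M[:,:2]; H=np.c_[M[:,0],M[:,1],M[:,2]*z+M[:,3]]; p=np.linalg.solve(H,[uv[0],uv[1],1]); return p[:2]/p[2]
def proj(info,X):
    x=P(info)@np.r_[X,1]; return x[:2]/x[2]
E
python3 - <<'E'
from h import *
np.set_printoptions(precision=1,suppress=True)
t=camera_info("top");s=camera_info("side")
tc=lambda x,y:(190+x/3.1,100+y/3.1); sc=lambda x,y:(180+x/3.1,130+y/3.1)
# tray rim corners (outer top): top crop / side crop
T=[(447,355),(561,398),(512,558),(396,517)]
S=[(358,400),(395,513),(190,547),(170,424)]
# order by top: far-left, far-right, near-right, near-left
for a in T: print("tray z12",onz(t,tc(*a),12))
for a in S: print("tray side z12",onz(s,sc(*a),12))
# box lid corners: top: front-left, front-right, ; seam
print("lid front L",tri(t,tc(70,422-5),s,sc(112,158)))
print("lid back R third",tri(t,tc(157,82),s,sc(397,72)))
print("lid back L third",tri(t,tc(118,80),s,sc(358,58)))
print(onz(t,tc(98,365),76))
E
```

```text
tray z12 [ 510.5 -267.6]
tray z12 [ 479.  -354.2]
tray z12 [ 358.9 -312.8]
tray z12 [ 387.3 -226.6]
tray side z12 [ 512.9 -270.2]
tray side z12 [ 479.6 -360.2]
tray side z12 [ 357.5 -320.2]
tray side z12 [ 389.9 -226.1]
lid front L [454.4  13.7  67.4]
lid back R third [694.2 -44.7 108.5]
lid back L third [685.7 -13.6 112.5]
[489.7  -5.2]
```

```bash
python3 -m jog '[{"dx":0.02,"dy":-0.05,"yaw":0.03},{"dx":0.04,"dy":-0.1,"yaw":0.06},{"dx":0.06,"dy":-0.14,"yaw":0.09},{"dx":0.07,"dy":-0.19,"yaw":0.12},{"dx":0.09,"dy":-0.23,"yaw":0.15},{"dx":0.11,"dy":-0.28,"yaw":0.18},{"dx":0.12,"dy":-0.32,"yaw":0.21},{"dx":0.13,"dy":-0.36,"yaw":0.23}]'
```

```text
$[0]: bad value
```

```bash
python3 -m jog '[{"dx":0.02,"dy":-0.05,"dz":0,"yaw":0.03,"claw":-1},{"dx":0.04,"dy":-0.1,"dz":0,"yaw":0.06,"claw":-1},{"dx":0.06,"dy":-0.14,"dz":0,"yaw":0.09,"claw":-1},{"dx":0.07,"dy":-0.19,"dz":0,"yaw":0.12,"claw":-1},{"dx":0.09,"dy":-0.23,"dz":0,"yaw":0.15,"claw":-1},{"dx":0.11,"dy":-0.28,"dz":0,"yaw":0.18,"claw":-1},{"dx":0.12,"dy":-0.32,"dz":0,"yaw":0.21,"claw":-1},{"dx":0.13,"dy":-0.36,"dz":0,"yaw":0.23,"claw":-1}]'
```

```text
time: 1.7
tcp_pos: [329.0, 177.7, 231.6]
eef_rot: [0.001, 0.061, 0.998, 0.0]
force: [1.7, -0.6, -0.5]
width: 85.9
```

```bash
python3 -m jog '[{"dx":0.03,"dy":-0.04,"dz":0,"yaw":0,"claw":-1},{"dx":0.06,"dy":-0.08,"dz":0,"yaw":0,"claw":-1},{"dx":0.09,"dy":-0.12,"dz":0,"yaw":0,"claw":-1},{"dx":0.11,"dy":-0.15,"dz":0,"yaw":0,"claw":-1},{"dx":0.13,"dy":-0.18,"dz":0,"yaw":0,"claw":-1},{"dx":0.13,"dy":-0.18,"dz":0,"yaw":0,"claw":-1}]'
python3 - <<'E'
from h import *
np.set_printoptions(precision=1,suppress=True)
i=camera_info("wrist"); s=state(); im=camera("wrist"); np.savez("w1.npz",**{k:np.array(v) for k,v in i.items()})
cv2.imwrite("pics/w1.png",im[:,:,::-1])
R,_=cv2.Rodrigues(i["rvec"]); print("cam pos",-R.T@i["tvec"],s["tcp_pos"],s["time"])
for t in("front_box","next_box","lane"): print(t,search_frame("wrist",t)[:3],spot_point("wrist",t)[:3])
E
```

```text
time: 2.3
tcp_pos: [461.9, -6.0, 231.6]
eef_rot: [0.002, 0.063, 0.998, -0.001]
force: [-1.0, -0.2, -0.3]
width: 85.7
cam pos [394.7   3.2 373.8] [461.9  -6.  231.6] 2.3
front_box [{'extent': [239.0, 170.2, 272.9, 241.5], 'conf': 0.69}, {'extent': [159.1, 268.8, 194.1, 308.3], 'conf': 0.68}, {'extent': [116.3, 172.7, 187.9, 212.2], 'conf': 0.59}] [{'uv': [254.6, 198.5], 'conf': 0.85}, {'uv': [256.1, 264.4], 'conf': 0.69}, {'uv': [156.2, 203.6], 'conf': 0.67}]
next_box [{'extent': [243.2, 239.9, 268.7, 311.5], 'conf': 0.84}, {'extent': [242.4, 169.2, 270.8, 240.8], 'conf': 0.16}] [{'uv': [255.5, 262.2], 'conf': 0.66}]
lane [{'extent': [233.5, 165.7, 274.6, 318.5], 'conf': 0.93}] [{'uv': [255.2, 167.7], 'conf': 0.72}]
```

View pics/w1.png

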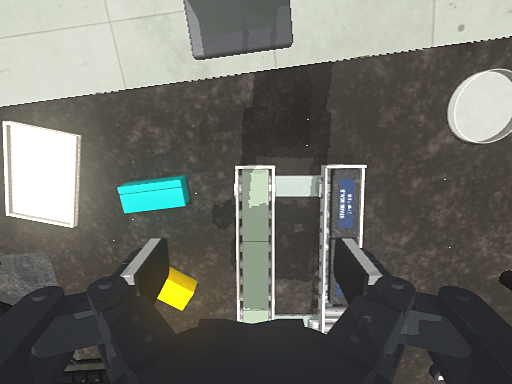

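The wrist view shows the green box in the middle lane, between the stop at row 166 and the seam at row 241. The turquoise block (153,195), yellow block (178,288), tray (42,174) and black-case lane (345,230) are all clearly separate. Next is a second wrist view, for height.

```bash
python3 -m jog '[{"dx":-0.05,"dy":-0.04,"dz":0.0,"yaw":0,"claw":-1},{"dx":-0.05,"dy":-0.09,"dz":0.0,"yaw":0,"claw":-1},{"dx":-0.05,"dy":-0.09,"dz":0.0,"yaw":0,"claw":-1}]'
python3 - <<'E'
from h import *
np.set_printoptions(precision=1,suppress=True)
i=camera_info("wrist"); s=state(); im=camera("wrist"); np.savez("w2.npz",**{k:np.array(v) for k,v in i.items()})
cv2.imwrite("pics/w2.png",im[:,:,::-1])
R,_=cv2.Rodrigues(i["rvec"]); print("cam pos",-R.T@i["tvec"],s["tcp_pos"],s["time"])
for t in("front_box","next_box","lane","tray"): print(t,search_frame("wrist",t)[:3],spot_point("wrist",t)[:3])
a=cv2.imread("pics/w1.png")[155:325,225:285]; b=im[:,:,::-1]
cv2.imwrite("pics/w1c.png",cv2.resize(a,None,fx=3.5,fy=3.5,interpolation=cv2.INTER_CUBIC))
E
```

```text
time: 2.95
tcp_pos: [407.0, -93.9, 232.2]
eef_rot: [0.001, 0.061, 0.998, -0.001]
force: [1.3, -0.4, 1.4]
width: 85.1
cam pos [340.  -84.8 374.5] [407.  -93.9 232.2] 2.95
front_box [{'extent': [314.3, 204.4, 350.9, 276.6], 'conf': 0.76}, {'extent': [200.6, 281.5, 255.3, 321.9], 'conf': 0.75}] [{'uv': [329.4, 233.2], 'conf': 0.91}, {'uv': [221.9, 313.9], 'conf': 0.84}, {'uv': [225.1, 235.1], 'conf': 0.6}]
next_box [{'extent': [316.0, 267.9, 345.4, 335.0], 'conf': 0.75}, {'extent': [80.6, 151.5, 156.6, 252.3], 'conf': 0.29}] [{'uv': [325.2, 295.9], 'conf': 0.73}]
lane [] [{'uv': [319.6, 197.9], 'conf': 0.83}]
tray [{'extent': [79.8, 152.2, 158.4, 251.5], 'conf': 0.56}] [{'uv': [120.1, 203.3], 'conf': 0.65}]
```

View pics/w2.png

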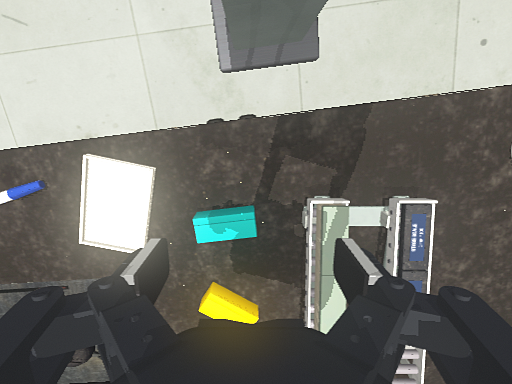

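View pics/w1c.png

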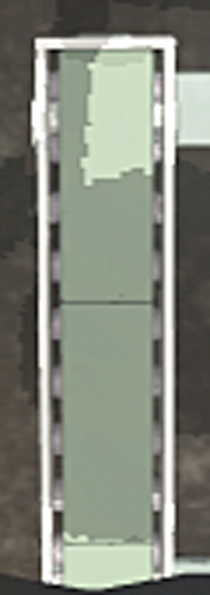

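```bash
python3 - <<'E'
import cv2
a=cv2.imread("pics/w2.png")
cv2.imwrite("pics/w2c.png",cv2.resize(a[190:330,295:365],None,fx=4,fy=4,interpolation=cv2.INTER_CUBIC))
cv2.imwrite("pics/w2t.png",cv2.resize(a[145:260,70:165],None,fx=5,fy=5,interpolation=cv2.INTER_CUBIC))
E
```

```text
(no output)
```

View pics/w2c.png

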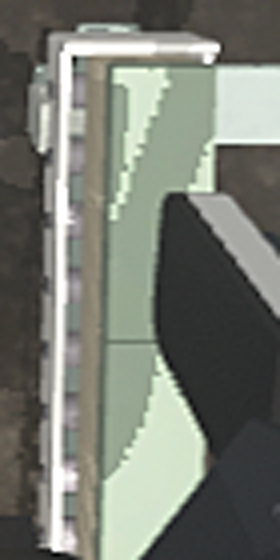

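View pics/w2t.png

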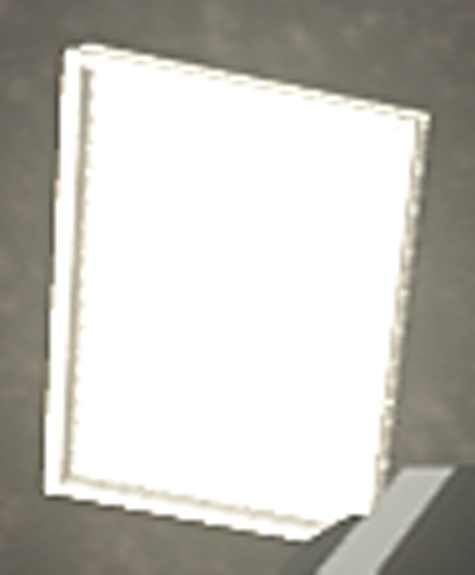

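```bash
python3 - <<'E'
from h import *
np.set_printoptions(precision=1,suppress=True)
w1=dict(np.load("w1.npz"));w2=dict(np.load("w2.npz"))
A=tri(w1,(242.4,169.3),w2,(322.5,206.2));B=tri(w1,(268.7,169.3),w2,(349,206.8));C=tri(w1,(242.4,241),w2,(321.2,275.2))
print("front R",A,"front L",B,"seam R",C)
d=C-A;print(np.linalg.norm(d),np.degrees(np.arctan2(d[2],np.hypot(d[0],d[1]))),"yaw",np.degrees(np.arctan2(d[1],d[0])))
print("width",np.linalg.norm(A-B))
# lid centre
L=(B+C)/2; print("lid centre",L)
for u in((242.4,169.3),(268.7,169.3)): print(onz(w1,u,71))
for u in((242.4,241),(268.7,240.7)): print(onz(w1,u,85))
# tray inner: w2 rim outer corners at z12
q=[(66,50),(430,115),(45,492),]
for p in q: print("tray",onz(w2,(70+p[0]/5,145+p[1]/5),12))
# w1 tray
E
```

```text
front R [451.3 -13.6  64.1] front L [454.1  15.8  68.9] seam R [530.6 -23.9  83. ]
82.18955285398557 13.27060829603122 yaw -7.384867338841351
width 29.904250549337178
lid centre [492.3  -4.   75.9]
[449.9 -13.2]
[453.6  15.8]
[529.3 -23.5]
[532.7   6.2]
tray [ 361.4 -308.6]
tray [ 389.9 -217.8]
tray [ 483.6 -350.6]
```

Lid centre triangulates to (491.5, −4, 76) at yaw −7.1°, and the 82 × 30 mm size and z agree with the text. The jaw axis at 82.8° already lines up. Moving over the box and then down.

```bash
python3 -m jog '[{"dx":0.03,"dy":0.03,"dz":0,"yaw":0,"claw":-1},{"dx":0.06,"dy":0.06,"dz":0,"yaw":0,"claw":-1},{"dx":0.0865,"dy":0.09,"dz":-0.02,"yaw":0,"claw":-1},{"dx":0.0865,"dy":0.09,"dz":-0.06,"yaw":0,"claw":-1},{"dx":0.0865,"dy":0.09,"dz":-0.1,"yaw":0,"claw":-1},{"dx":0.0865,"dy":0.09,"dz":-0.122,"yaw":0,"claw":-1},{"dx":0.0865,"dy":0.09,"dz":-0.122,"yaw":0,"claw":-1}]'
python3 - <<'E'
from h import *
i=camera_info("wrist"); s=state(); im=camera("wrist"); print(s["tcp_pos"],s["eef_rot"],s["force"])
cv2.imwrite("pics/w3.png",im[:,:,::-1])
E
```

```text
time: 4.1
tcp_pos: [492.4, 1.0, 106.5]
eef_rot: [-0.004, 0.058, 0.998, 0.001]
force: [-0.6, 0.8, 0.2]
width: 85.2
[492.36659278   1.00931327 106.4855487 ] [-3.50745783e-03  5.84842856e-02  9.98281885e-01  7.50897128e-04] [-0.64067733  0.75760241  0.21690158]
```

View pics/w3.png

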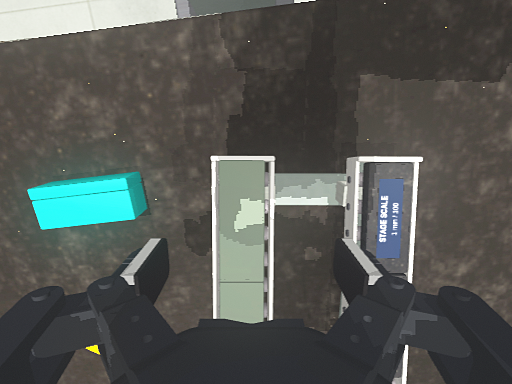

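The green box is centred between the jaws, about 5 mm off in y, with the seam at row 282. I'll correct y and come down to 70 first.

```bash
python3 -m jog '[{"dx":0.001,"dy":-0.005,"dz":0,"yaw":0,"claw":-1},{"dx":0.001,"dy":-0.005,"dz":-0.018,"yaw":0,"claw":-1},{"dx":0.001,"dy":-0.005,"dz":-0.036,"yaw":0,"claw":-1},{"dx":0.001,"dy":-0.005,"dz":-0.036,"yaw":0,"claw":-1},{"dx":0.001,"dy":-0.005,"dz":-0.036,"yaw":0,"claw":-1}]'; python3 -c "
from station import *
s=state();print(s['tcp_pos'],s['eef_rot'],s['time'],abs(s['qvel']).max())"
```

```text
time: 4.65
tcp_pos: [496.3, -4.8, 73.9]
eef_rot: [-0.0, 0.059, 0.998, 0.0]
force: [0.8, -0.5, -0.4]
width: 85.5
[496.27924477  -4.77575315  73.88227834] [-1.30014791e-04  5.87315600e-02  9.98273703e-01  4.47400003e-04] 4.65 0.009777474164742115
```

```bash
python3 -m jog '[{"dx":-0.002,"dy":0.0005,"dz":-0.011,"yaw":0,"claw":-1},{"dx":-0.002,"dy":0.0005,"dz":-0.022,"yaw":0,"claw":-1},{"dx":-0.002,"dy":0.0005,"dz":-0.022,"yaw":0,"claw":-1},{"dx":-0.002,"dy":0.0005,"dz":-0.022,"yaw":0,"claw":-1}]'
python3 - <<'E'
from h import *
for k in range(2):
    im=camera("wrist"); s=state(); print(s["tcp_pos"],s["force"],s["width"])
cv2.imwrite("pics/w4.png",im[:,:,::-1])
E
```

```text
time: 5.05
tcp_pos: [494.0, -4.2, 51.5]
eef_rot: [-0.001, 0.059, 0.998, 0.0]
force: [1.6, -0.3, 0.5]
width: 85.1
[494.32132923  -4.26863753  51.81810247] [-0.53467093  0.0285183  -0.42940158] 84.99679471293923
[494.49848294  -4.3028861   51.96340022] [ 0.02742539 -0.07009994  0.90825628] 85.44227936506967
```

View pics/w4.png

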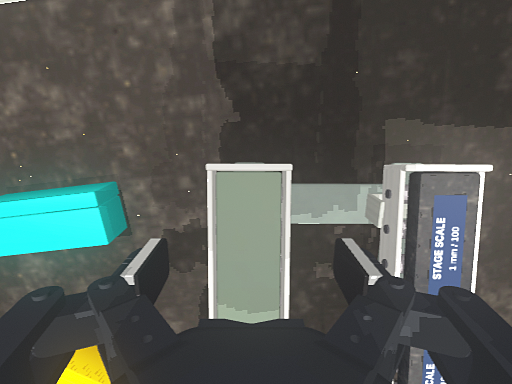

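```bash
python3 -m jog '[{"dx":0,"dy":0,"dz":0,"yaw":0,"claw":0.0},{"dx":0,"dy":0,"dz":0,"yaw":0,"claw":0.1},{"dx":0,"dy":0,"dz":0,"yaw":0,"claw":0.1},{"dx":0,"dy":0,"dz":0,"yaw":0,"claw":0.1}]'
python3 - <<'E'
from h import *
im=camera("wrist"); s=state(); print(s["tcp_pos"],s["force"],s["width"])
cv2.imwrite("pics/w5.png",im[:,:,::-1])
im=camera("side");cv2.imwrite("pics/s5.png",cv2.resize(im[100:290,150:360,::-1],None,fx=3,fy=3,interpolation=cv2.INTER_CUBIC))
E
```

```text
time: 5.55
tcp_pos: [494.5, -4.3, 52.1]
eef_rot: [0.0, 0.059, 0.998, 0.0]
force: [0.3, 0.2, 0.1]
width: 38.5
[494.53935907  -4.30050587  52.06755618] [-0.40576087 -0.33122456  1.09012197] 38.06877593701421
```

View pics/w5.png

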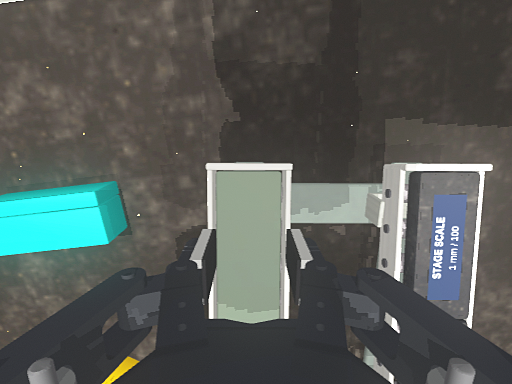

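View pics/s5.png

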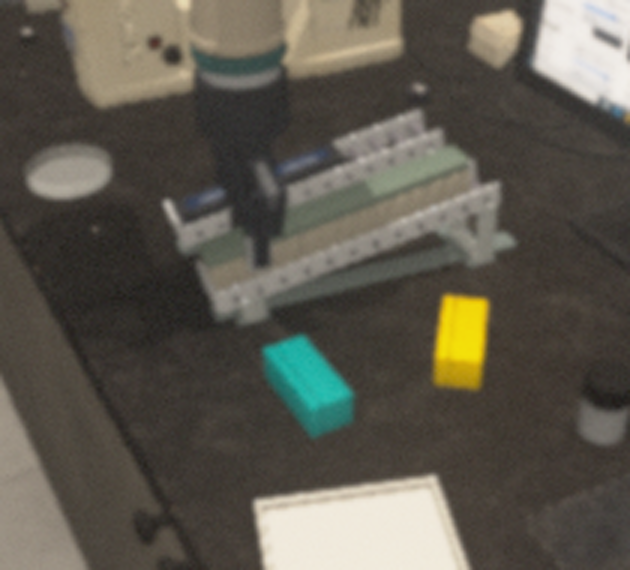

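The jaws straddle the front green box (wrist view, pads at columns 200 and 300) and sit above the rails with no contact force. Closing.

```bash
python3 -m jog '[{"dx":0,"dy":0,"dz":0,"yaw":0,"claw":1},{"dx":0,"dy":0,"dz":0,"yaw":0,"claw":1},{"dx":0,"dy":0,"dz":0,"yaw":0,"claw":1},{"dx":0,"dy":0,"dz":0,"yaw":0,"claw":1},{"dx":0,"dy":0,"dz":0,"yaw":0,"claw":1},{"dx":0,"dy":0,"dz":0,"yaw":0,"claw":1}]'
```

```text
time: 6.25
tcp_pos: [494.6, -4.4, 52.3]
eef_rot: [0.0, 0.059, 0.998, 0.0]
force: [-1.6, -0.8, 5.4]
width: 29.7
```

```bash
python3 -m jog '[{"dx":-0.001,"dy":0,"dz":0.006,"yaw":0,"claw":1},{"dx":-0.003,"dy":0,"dz":0.016,"yaw":0,"claw":1},{"dx":-0.006,"dy":0.001,"dz":0.032,"yaw":0,"claw":1},{"dx":-0.012,"dy":0.002,"dz":0.055,"yaw":0,"claw":1},{"dx":-0.02,"dy":0.003,"dz":0.09,"yaw":0,"claw":1},{"dx":-0.03,"dy":0.003,"dz":0.12,"yaw":0,"claw":1},{"dx":-0.03,"dy":0.003,"dz":0.12,"yaw":0,"claw":1},{"dx":-0.03,"dy":0.003,"dz":0.12,"yaw":0,"claw":1}]'
python3 - <<'E'
from h import *
im=camera("wrist"); s=state(); print(s["tcp_pos"],s["eef_rot"],s["force"],s["width"])
cv2.imwrite("pics/w6.png",im[:,:,::-1])
im=camera("side");cv2.imwrite("pics/s6.png",cv2.resize(im[80:310,150:360,::-1],None,fx=2.6,fy=2.6,interpolation=cv2.INTER_CUBIC))
E
```

```text
time: 7.05
tcp_pos: [464.4, -1.3, 172.9]
eef_rot: [0.001, 0.059, 0.998, 0.0]
force: [0.3, -0.0, -1.3]
width: 29.7
[463.95339143  -1.25745612 171.90506248] [-2.13702489e-04  5.86515206e-02  9.98278414e-01  4.02243031e-04] [ 0.31132433 -0.64650295 -0.92295124] 29.346707944223837
```

View pics/w6.png

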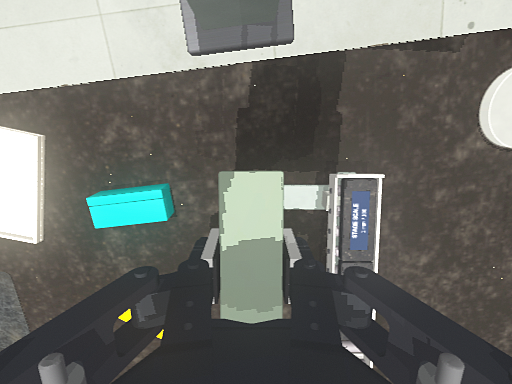

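View pics/s6.png

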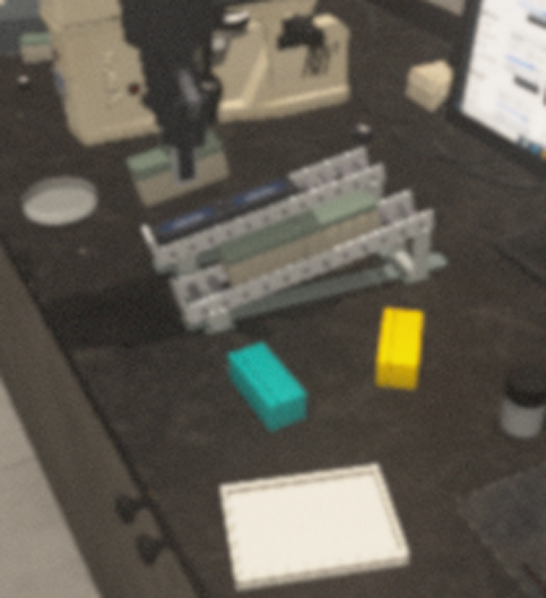

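The front box is gripped and lifted (wrist view, box at columns 218–285). In the side view the other boxes are already rolling down, with the next box's front end at about (225,275) in the crop. Moving toward the tray.

```bash
python3 -m jog '[{"dx":-0.005,"dy":-0.04,"dz":0.0,"yaw":-0.05,"claw":1},{"dx":-0.015,"dy":-0.08,"dz":0.0,"yaw":-0.1,"claw":1},{"dx":-0.02,"dy":-0.12,"dz":0.0,"yaw":-0.15,"claw":1},{"dx":-0.03,"dy":-0.16,"dz":0.0,"yaw":-0.2,"claw":1},{"dx":-0.03,"dy":-0.18,"dz":0.0,"yaw":-0.2,"claw":1},{"dx":-0.03,"dy":-0.18,"dz":0.0,"yaw":-0.2,"claw":1},{"dx":-0.03,"dy":-0.18,"dz":0.0,"yaw":-0.2,"claw":1}]'
python3 - <<'E'
from h import *
i=camera_info("wrist");np.savez("w7.npz",**{k:np.array(v) for k,v in i.items()})
im=camera("wrist"); s=state(); print(s["tcp_pos"],s["eef_rot"],s["force"],s["width"])
print(search_frame("wrist","tray"),spot_point("wrist","tray"))
cv2.imwrite("pics/w7.png",im[:,:,::-1])
im=camera("side");cv2.imwrite("pics/s7.png",cv2.resize(im[80:310,150:360,::-1],None,fx=2.6,fy=2.6,interpolation=cv2.INTER_CUBIC))
E
```

```text
time: 7.85
tcp_pos: [433.1, -180.8, 169.9]
eef_rot: [-0.002, 0.159, 0.987, 0.002]
force: [0.2, 0.9, -2.0]
width: 29.2
[ 433.19383179 -180.29809618  170.16770971] [-0.0021137   0.15811047  0.9874181   0.0014535 ] [ 0.78077774  0.31684939 -0.66218846] 29.334729958288747
[{'extent': [118.6, 152.9, 204.6, 265.0], 'conf': 0.92}] [{'uv': [167.2, 209.8], 'conf': 0.69}]
```

View pics/w7.png

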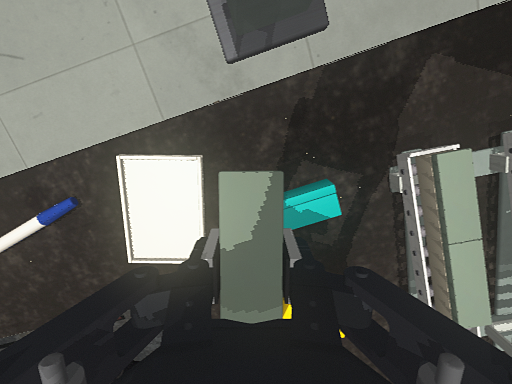

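View pics/s7.png

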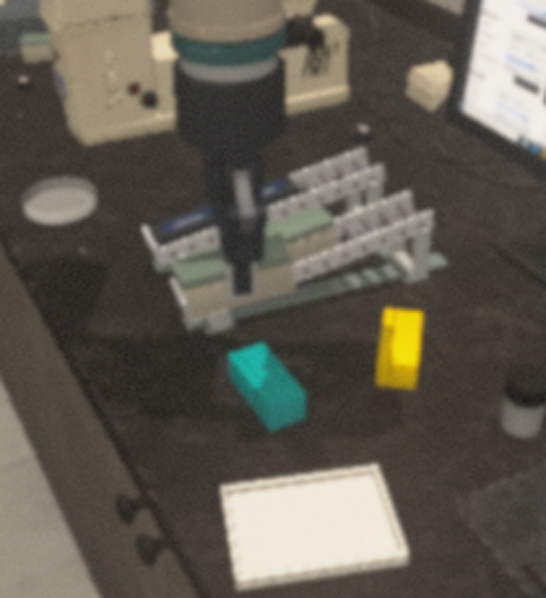

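```bash
python3 - <<'E'
from h import *
np.set_printoptions(precision=1,suppress=True)
w=dict(np.load("w7.npz"))
a,b,c=[onz(w,u,12) for u in((117,155.5),(203.5,156),(128.5,263))]
print(a,b,c,"centre",(b+c)/2,"w",np.linalg.norm(a-b),"l",np.linalg.norm(a-c),"yaw",np.degrees(np.arctan2(*(c-a)[::-1])),np.degrees(np.arctan2(*(b-a)[::-1]))-90)
print(onz(w,(167.2,209.8),0))
s=state();q=s["eef_rot"];print(2*np.degrees(np.arctan2(q[2],q[1]))-180)
t=camera_info("top");im=camera("top");print(spot_point("top","tray"), )
# tilt of held box in wrist view: lid near edge row/px widths
E
```

```text
[ 361.4 -308.1] [ 391.2 -219.5] [ 483.4 -351.1] centre [ 437.3 -285.3] w 93.5051795259808 l 129.37715742932158 yaw -19.4143220096271 -18.6081789592279
[ 438.2 -285.5]
-18.09862784841718
[{'uv': [345.0, 247.1], 'conf': 0.72}]
```

```bash
python3 -m jog '[{"dx":0.001,"dy":-0.04,"dz":0.0,"yaw":-0.015,"claw":1},{"dx":0.003,"dy":-0.08,"dz":0.0,"yaw":-0.015,"claw":1},{"dx":0.003,"dy":-0.107,"dz":-0.02,"yaw":-0.015,"claw":1},{"dx":0.003,"dy":-0.107,"dz":-0.06,"yaw":-0.015,"claw":1},{"dx":0.003,"dy":-0.107,"dz":-0.1,"yaw":-0.015,"claw":1},{"dx":0.003,"dy":-0.107,"dz":-0.125,"yaw":-0.015,"claw":1},{"dx":0.003,"dy":-0.107,"dz":-0.125,"yaw":-0.015,"claw":1},{"dx":0.003,"dy":-0.107,"dz":-0.125,"yaw":-0.015,"claw":1}]'
python3 - <<'E'
from h import *
im=camera("wrist"); s=state(); print(s["tcp_pos"],s["eef_rot"],s["force"],s["width"])
cv2.imwrite("pics/w8.png",im[:,:,::-1])
im=camera("side");cv2.imwrite("pics/s8.png",cv2.resize(im[160:320,180:350,::-1],None,fx=3.5,fy=3.5,interpolation=cv2.INTER_CUBIC))
E
```

```text
time: 8.95
tcp_pos: [437.3, -287.1, 46.6]
eef_rot: [-0.001, 0.164, 0.986, 0.001]
force: [-0.5, -0.4, 0.2]
width: 29.8
[ 437.95776136 -287.76504698   47.48589236] [1.24385184e-04 1.64335144e-01 9.86404554e-01 3.87032834e-05] [-0.0987812  -0.50509575 -0.31832745] 29.616876955930433
```

View pics/w8.png

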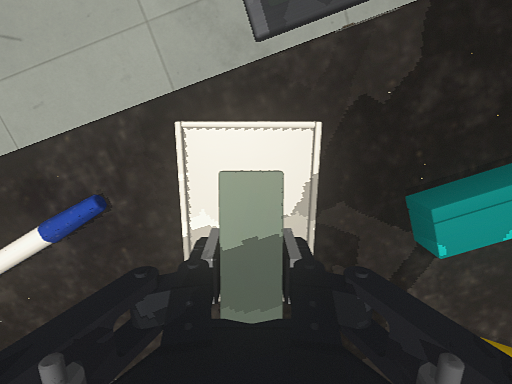

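View pics/s8.png

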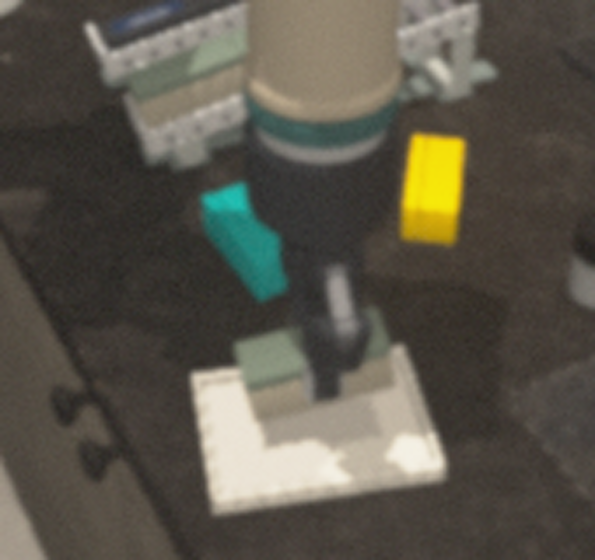

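The wrist view shows the box centred and aligned over the tray (tray columns 178–320, box 219–284). Lowering slowly and watching the force.

```bash
python3 -m jog '[{"dx":-0.001,"dy":0.0,"dz":-0.01,"yaw":0,"claw":1},{"dx":-0.001,"dy":0.0,"dz":-0.018,"yaw":0,"claw":1},{"dx":-0.001,"dy":0.0,"dz":-0.022,"yaw":0,"claw":1},{"dx":-0.001,"dy":0.0,"dz":-0.022,"yaw":0,"claw":1},{"dx":-0.001,"dy":0.0,"dz":-0.022,"yaw":0,"claw":1}]'; python3 -m jog '[{"dx":0,"dy":0.0,"dz":-0.001,"yaw":0,"claw":1},{"dx":0,"dy":0.0,"dz":-0.002,"yaw":0,"claw":1},{"dx":0,"dy":0.0,"dz":-0.002,"yaw":0,"claw":1}]'
```

```text
time: 9.55
tcp_pos: [437.2, -288.0, 25.8]
eef_rot: [0.001, 0.164, 0.986, -0.0]
force: [0.7, 0.3, -1.0]
width: 29.4
time: 9.85
tcp_pos: [437.1, -288.0, 23.8]
eef_rot: [0.0, 0.164, 0.986, -0.0]
force: [0.2, 0.0, -0.1]
width: 29.5
```

```bash
python3 -m jog '[{"dx":0,"dy":0.0,"dz":-0.001,"yaw":0,"claw":1},{"dx":0,"dy":0.0,"dz":-0.002,"yaw":0,"claw":1},{"dx":0,"dy":0.0,"dz":-0.002,"yaw":0,"claw":1}]'; python3 -m jog '[{"dx":0,"dy":0.0,"dz":-0.001,"yaw":0,"claw":1},{"dx":0,"dy":0.0,"dz":-0.001,"yaw":0,"claw":1}]'
```

```text
time: 10.15
tcp_pos: [437.3, -288.2, 22.2]
eef_rot: [0.001, 0.164, 0.986, -0.0]
force: [0.6, 1.3, 2.9]
width: 29.6
time: 10.35
tcp_pos: [437.4, -288.2, 22.0]
eef_rot: [0.001, 0.164, 0.986, -0.0]
force: [-0.5, 0.6, 8.4]
width: 29.4
```

```bash
python3 -m jog '[{"dx":0,"dy":0.0,"dz":-0.001,"yaw":0,"claw":1},{"dx":0,"dy":0.0,"dz":-0.0015,"yaw":0,"claw":1},{"dx":0,"dy":0.0,"dz":-0.0015,"yaw":0,"claw":1}]'; python3 - <<'E'
from h import *
im=camera("wrist"); s=state(); print(s["tcp_pos"],s["force"],s["torque"],s["width"])
cv2.imwrite("pics/w9.png",im[:,:,::-1])
im=camera("side");cv2.imwrite("pics/s9.png",cv2.resize(im[220:320,220:330,::-1],None,fx=5,fy=5,interpolation=cv2.INTER_CUBIC))
E
```

```text
time: 10.65
tcp_pos: [437.5, -288.2, 21.8]
eef_rot: [0.001, 0.164, 0.986, -0.0]
force: [-0.7, 1.3, 11.4]
width: 29.5
[ 437.5007268  -288.19717552   21.81108279] [-1.19397213  1.53214323 11.49063903] [ 0.462653    0.73470457 -0.07019427] 29.48594868427194
```

View pics/s9.png

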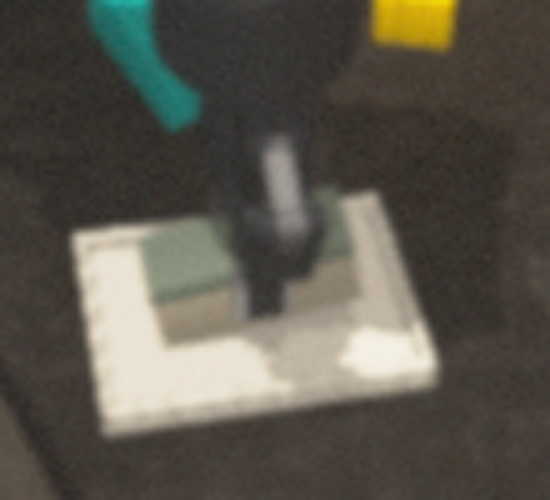

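View pics/w9.png

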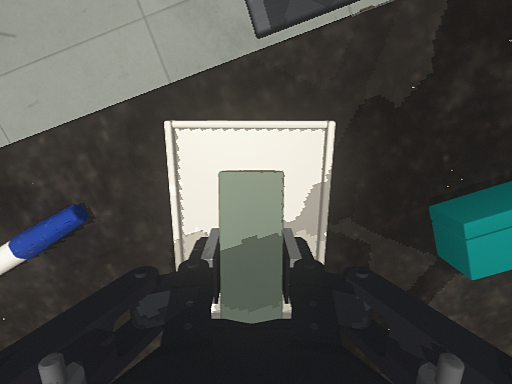

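Contact came at TCP z ≈ 22.4, as predicted, and the force is now 11 N with the box still tilted. I'll ease the grip in small steps under light preload so it pivots flat.

```bash
python3 -m jog '[{"dx":0,"dy":0.0,"dz":-0.0012,"yaw":0,"claw":0.4},{"dx":0,"dy":0.0,"dz":-0.0012,"yaw":0,"claw":0.36}]'; python3 -m jog '[{"dx":0,"dy":0.0,"dz":-0.0012,"yaw":0,"claw":0.34},{"dx":0,"dy":0.0,"dz":-0.0012,"yaw":0,"claw":0.34}]'
```

```text
time: 10.95
tcp_pos: [437.5, -288.2, 21.9]
eef_rot: [0.001, 0.164, 0.986, -0.001]
force: [-1.9, 1.2, 11.2]
width: 29.2
time: 11.15
tcp_pos: [437.5, -288.2, 21.9]
eef_rot: [0.001, 0.164, 0.986, -0.001]
force: [-0.1, 1.0, 10.7]
width: 29.0
```

```bash
python3 -m jog '[{"dx":0,"dy":0.0,"dz":-0.0012,"yaw":0,"claw":0.33},{"dx":0,"dy":0.0,"dz":-0.0012,"yaw":0,"claw":0.33}]'; python3 -m jog '[{"dx":0,"dy":0.0,"dz":-0.0012,"yaw":0,"claw":0.32},{"dx":0,"dy":0.0,"dz":-0.0012,"yaw":0,"claw":0.32}]'
```

```text
time: 11.35
tcp_pos: [437.5, -288.2, 21.9]
eef_rot: [0.001, 0.164, 0.986, -0.001]
force: [-0.4, 1.7, 10.1]
width: 29.5
time: 11.55
tcp_pos: [437.5, -288.2, 21.9]
eef_rot: [0.001, 0.164, 0.986, -0.001]
force: [-2.0, 0.9, 10.8]
width: 29.6
```

```bash
python3 -m jog '[{"dx":0,"dy":0.0,"dz":-0.0012,"yaw":0,"claw":0.31},{"dx":0,"dy":0.0,"dz":-0.0012,"yaw":0,"claw":0.31}]'; python3 -m jog '[{"dx":0,"dy":0.0,"dz":-0.0012,"yaw":0,"claw":0.305},{"dx":0,"dy":0.0,"dz":-0.0012,"yaw":0,"claw":0.305}]'
```

```text
time: 11.75
tcp_pos: [437.5, -288.2, 21.9]
eef_rot: [0.002, 0.164, 0.986, -0.001]
force: [-0.9, 1.1, 10.6]
width: 29.8
time: 11.95
tcp_pos: [437.4, -288.1, 21.8]
eef_rot: [0.002, 0.164, 0.986, -0.001]
force: [-1.3, 1.4, 10.9]
width: 29.9
```

```bash
python3 -m jog '[{"dx":0,"dy":0.0,"dz":-0.0012,"yaw":0,"claw":0.3},{"dx":0,"dy":0.0,"dz":-0.0012,"yaw":0,"claw":0.3}]'; python3 -m jog '[{"dx":0,"dy":0.0,"dz":-0.0012,"yaw":0,"claw":0.295},{"dx":0,"dy":0.0,"dz":-0.0012,"yaw":0,"claw":0.295}]'
```

```text
time: 12.15
tcp_pos: [437.6, -288.3, 21.6]
eef_rot: [0.002, 0.164, 0.986, -0.001]
force: [-1.1, 1.4, 9.1]
width: 30.1
time: 12.35
tcp_pos: [438.0, -288.5, 21.1]
eef_rot: [0.003, 0.164, 0.986, -0.002]
force: [-0.3, 2.0, 5.7]
width: 30.3
```

It is pivoting now: z is falling and so is the force. I'll keep this loosened grip and follow it down.

```bash
python3 -m jog '[{"dx":0,"dy":0.0,"dz":-0.001,"yaw":0,"claw":0.295},{"dx":0,"dy":0.0,"dz":-0.0015,"yaw":0,"claw":0.295},{"dx":0,"dy":0.0,"dz":-0.002,"yaw":0,"claw":0.295},{"dx":0,"dy":0.0,"dz":-0.002,"yaw":0,"claw":0.295}]'; python3 - <<'E'
from h import *
im=camera("wrist"); s=state(); print(s["tcp_pos"],s["force"],s["torque"],s["width"])
cv2.imwrite("pics/w10.png",im[:,:,::-1])
im=camera("side");cv2.imwrite("pics/s10.png",cv2.resize(im[220:320,220:330,::-1],None,fx=5,fy=5,interpolation=cv2.INTER_CUBIC))
E
```

```text
time: 12.75
tcp_pos: [438.9, -288.9, 19.9]
eef_rot: [0.004, 0.164, 0.986, -0.002]
force: [1.3, -0.1, 5.9]
width: 30.0
[ 438.94086109 -288.90160922   19.91823092] [ 0.68860405 -0.19348288  4.2643854 ] [ 0.22160382  0.05330684 -0.01718612] 30.363320997431913
```

View pics/s10.png

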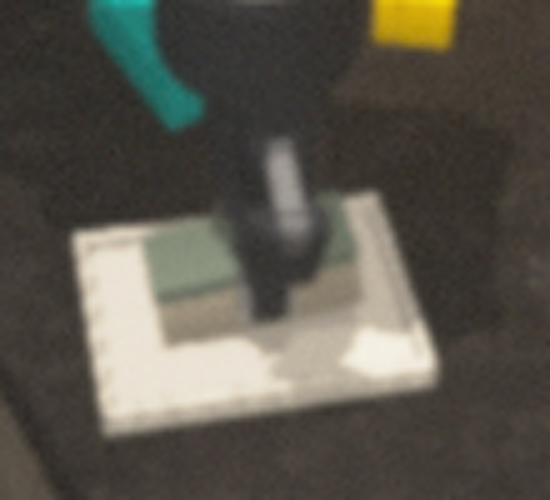

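View pics/w10.png

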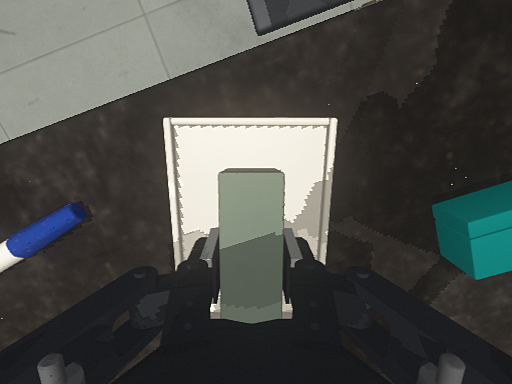

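```bash
python3 -m jog '[{"dx":-0.001,"dy":0.0,"dz":-0.001,"yaw":0,"claw":0.295},{"dx":-0.001,"dy":0.0,"dz":-0.002,"yaw":0,"claw":0.295},{"dx":-0.001,"dy":0.0,"dz":-0.002,"yaw":0,"claw":0.295}]'; python3 -m jog '[{"dx":0,"dy":0.0,"dz":-0.001,"yaw":0,"claw":0.295},{"dx":0,"dy":0.0,"dz":-0.0015,"yaw":0,"claw":0.295},{"dx":0,"dy":0.0,"dz":-0.0015,"yaw":0,"claw":0.295}]'
```

```text
time: 13.15
tcp_pos: [439.6, -289.3, 18.9]
eef_rot: [0.005, 0.165, 0.986, -0.002]
force: [2.2, 2.0, 6.0]
width: 30.1
time: 13.45
tcp_pos: [440.3, -289.5, 18.0]
eef_rot: [0.006, 0.165, 0.986, -0.002]
force: [1.2, 1.1, 5.7]
width: 30.2
```

```bash
python3 -m jog '[{"dx":-0.001,"dy":0.0,"dz":-0.0015,"yaw":0,"claw":0.295},{"dx":-0.0015,"dy":0.0,"dz":-0.0025,"yaw":0,"claw":0.295},{"dx":-0.0015,"dy":0.0,"dz":-0.003,"yaw":0,"claw":0.295},{"dx":-0.0015,"dy":0.0,"dz":-0.003,"yaw":0,"claw":0.295}]'; python3 - <<'E'
from h import *
im=camera("wrist"); s=state(); print(s["tcp_pos"],s["force"],s["torque"],s["width"])
cv2.imwrite("pics/w11.png",im[:,:,::-1])
im=camera("side");cv2.imwrite("pics/s11.png",cv2.resize(im[220:320,220:330,::-1],None,fx=5,fy=5,interpolation=cv2.INTER_CUBIC))
E
```

```text
time: 13.85
tcp_pos: [441.2, -290.2, 16.2]
eef_rot: [0.009, 0.166, 0.986, -0.003]
force: [3.5, 1.6, 5.7]
width: 30.1
[ 441.17109107 -290.17887301   16.22657054] [3.60923675 2.51627061 6.50648454] [ 0.42118484 -0.39204086 -0.04747313] 29.990414131597618
```

View pics/s11.png

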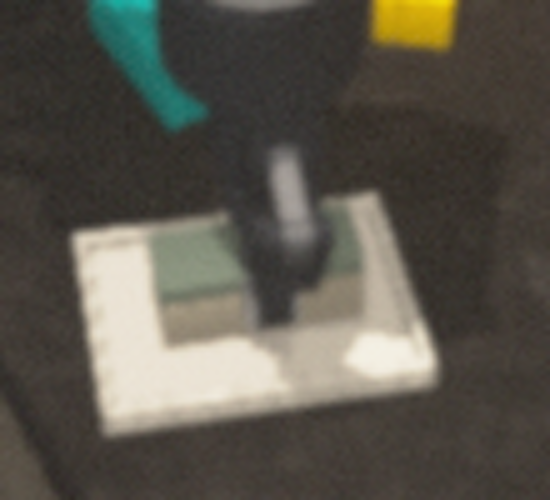

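View pics/w11.png

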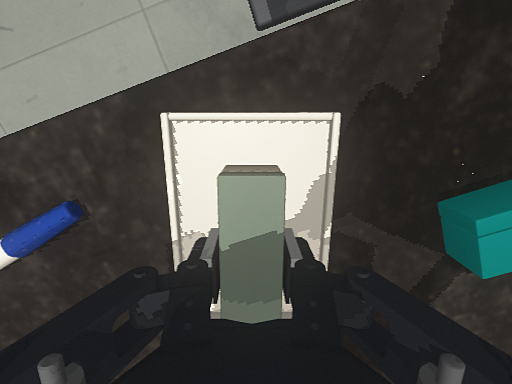

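```bash
python3 -m jog '[{"dx":-0.001,"dy":0.0,"dz":-0.001,"yaw":0,"claw":0.295},{"dx":-0.001,"dy":0.0,"dz":-0.0015,"yaw":0,"claw":0.295},{"dx":-0.001,"dy":0.0,"dz":-0.0015,"yaw":0,"claw":0.295}]'
```

```text
time: 14.25
tcp_pos: [441.6, -290.4, 15.6]
eef_rot: [0.01, 0.166, 0.986, -0.003]
force: [2.5, 1.4, 5.6]
width: 30.0
```

```bash
python3 -m jog '[{"dx":-0.001,"dy":0.0,"dz":-0.001,"yaw":0,"claw":0.295},{"dx":-0.001,"dy":0.0,"dz":-0.0015,"yaw":0,"claw":0.295},{"dx":-0.001,"dy":0.0,"dz":-0.0015,"yaw":0,"claw":0.295}]'; python3 - <<'E'
from h import *
im=camera("wrist"); s=state(); print(s["tcp_pos"],s["force"],s["torque"],s["width"])
cv2.imwrite("pics/w12.png",im[:,:,::-1])
im=camera("side");cv2.imwrite("pics/s12.png",cv2.resize(im[220:320,220:330,::-1],None,fx=5,fy=5,interpolation=cv2.INTER_CUBIC))
E
```

```text
time: 14.55
tcp_pos: [442.0, -290.6, 14.9]
eef_rot: [0.012, 0.167, 0.986, -0.003]
force: [2.2, 2.0, 6.1]
width: 30.3
[ 442.02104024 -290.61186648   14.8870129 ] [3.16158532 1.2965758  5.8132559 ] [ 0.44380662 -0.11750546 -0.0369371 ] 30.151620102110996
```

View pics/s12.png

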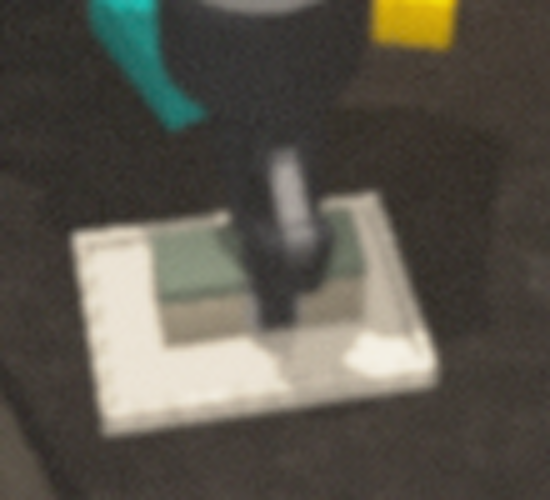

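```bash
python3 - <<'E'
from h import *
np.set_printoptions(precision=1,suppress=True)
s=camera_info("side");y=np.radians(-19)
l=np.array([np.cos(y),np.sin(y)]);n=np.array([np.sin(y),-np.cos(y)])
for t in(0,2,4):
    r=np.sin(np.radians(t))*82
    o=[]
    for z in(40,4):
        for e,dz in((-41,0),(41,r)):
            p=np.array([440,-289])+l*e+n*15; q=proj(s,[*p,z+dz]); o.append((q-[220,220])*5)
    print(t,*o, "slopes",(o[1]-o[0])[1]/(o[1]-o[0])[0],(o[3]-o[2])[1]/(o[3]-o[2])[0])
E
```

```text
0 [158.1 286.9] [364.8 257.4] [159.9 347.6] [360.5 318.1] slopes -0.14233727784244135 -0.14684200039909637
2 [158.1 286.9] [365.2 252.5] [159.9 347.6] [360.8 313.4] slopes -0.16615139932891004 -0.1699429831762222
4 [158.1 286.9] [365.5 247.5] [159.9 347.6] [361.1 308.7] slopes -0.1899705078255505 -0.19304781091011405
```

The side view slopes (lid −0.15, base −0.13) match the flat prediction (−0.14), so the box is flat within about 1°. Unloading, then opening slowly.

```bash
python3 -m jog '[{"dx":0,"dy":0.0,"dz":0.0,"yaw":0,"claw":0.295},{"dx":0,"dy":0.0,"dz":0.0,"yaw":0,"claw":0.28},{"dx":0,"dy":0.0,"dz":0.0,"yaw":0,"claw":0.26},{"dx":0,"dy":0.0,"dz":0.0,"yaw":0,"claw":0.22},{"dx":0,"dy":0.0,"dz":0.0,"yaw":0,"claw":0.15},{"dx":0,"dy":0.0,"dz":0.0,"yaw":0,"claw":0.0},{"dx":0,"dy":0.0,"dz":0.0,"yaw":0,"claw":-0.2},{"dx":0,"dy":0.0,"dz":0.0,"yaw":0,"claw":-0.2}]'; python3 - <<'E'
from h import *
im=camera("wrist"); s=state(); print(s["tcp_pos"],s["eef_rot"],s["force"],s["torque"],s["width"])
cv2.imwrite("pics/w13.png",im[:,:,::-1])
im=camera("side");cv2.imwrite("pics/s13.png",cv2.resize(im[220:320,220:330,::-1],None,fx=5,fy=5,interpolation=cv2.INTER_CUBIC))
E
```

```text
time: 15.45
tcp_pos: [442.0, -290.6, 14.9]
eef_rot: [0.012, 0.167, 0.986, -0.003]
force: [-0.3, -0.3, -0.3]
width: 51.5
[ 442.00831812 -290.60378092   14.8677568 ] [ 0.01175217  0.16671187  0.98593073 -0.00310484] [ 0.33623982 -0.04624704  0.61382302] [ 0.03505785 -0.00162456 -0.00408794] 50.817151643238425
```

View pics/w13.png

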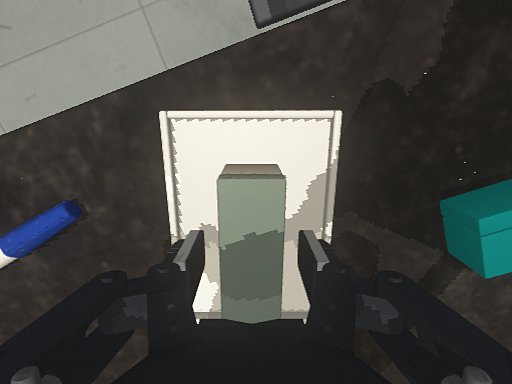

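View pics/s13.png

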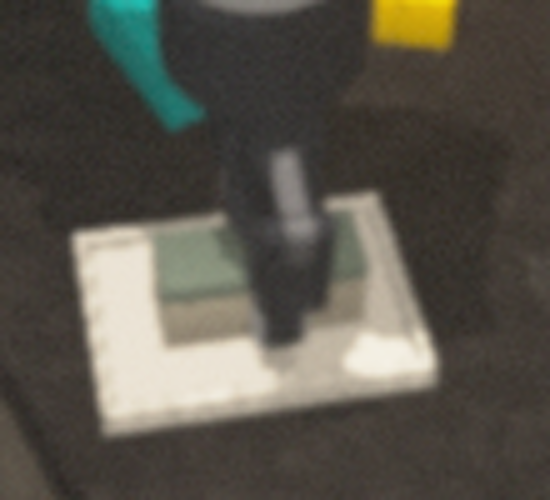

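Released, and the box did not move. Going straight up, then clear of the tray for the checks.

```bash
python3 -m jog '[{"dx":0,"dy":0,"dz":0.015,"yaw":0,"claw":-0.2},{"dx":0,"dy":0,"dz":0.04,"yaw":0,"claw":-0.2},{"dx":0,"dy":0,"dz":0.08,"yaw":0,"claw":-0.2},{"dx":0,"dy":0,"dz":0.12,"yaw":0,"claw":-0.2},{"dx":0,"dy":0,"dz":0.16,"yaw":0,"claw":-0.2},{"dx":-0.04,"dy":0,"dz":0.18,"yaw":0,"claw":-0.2},{"dx":-0.08,"dy":0,"dz":0.18,"yaw":0,"claw":-0.2},{"dx":-0.12,"dy":0,"dz":0.18,"yaw":0,"claw":-0.2}]'; python3 - <<'E'
from h import *
for n in("wrist","side","top"):
    im=camera(n); cv2.imwrite(f"pics/{n}14.png",im[:,:,::-1])
    if n!="wrist":
        for t in("front_box","next_box"): print(n,t,search_frame(n,t)[:4])
a=cv2.imread("pics/side14.png")[130:320,180:360];b=cv2.imread("pics/top14.png")[100:290,190:400]
cv2.imwrite("pics/c14.png",np.hstack([cv2.resize(a,None,fx=2,fy=2,interpolation=2),cv2.resize(b,None,fx=2,fy=2,interpolation=2)]))
s=state();print(s["tcp_pos"],s["time"])
E
```

```text
time: 16.35
tcp_pos: [321.1, -290.7, 195.8]
eef_rot: [0.012, 0.166, 0.986, -0.004]
force: [0.1, -0.7, -0.4]
width: 51.2
side front_box [{'extent': [294.5, 199.2, 313.0, 229.7], 'conf': 0.81}, {'extent': [250.5, 259.8, 291.7, 290.4], 'conf': 0.7}, {'extent': [238.5, 214.4, 269.7, 244.1], 'conf': 0.67}]
side next_box [{'extent': [218.7, 170.1, 250.9, 197.4], 'conf': 0.58}]
top front_box [{'extent': [262.0, 219.2, 300.6, 238.6], 'conf': 0.97}, {'extent': [334.1, 226.6, 359.5, 264.8], 'conf': 0.9}, {'extent': [271.5, 154.6, 304.2, 188.0], 'conf': 0.71}]
top next_box [{'extent': [212.5, 198.5, 233.2, 240.1], 'conf': 0.65}]
[ 323.09917982 -290.96109997  194.94750504] 16.7
```

View pics/c14.png

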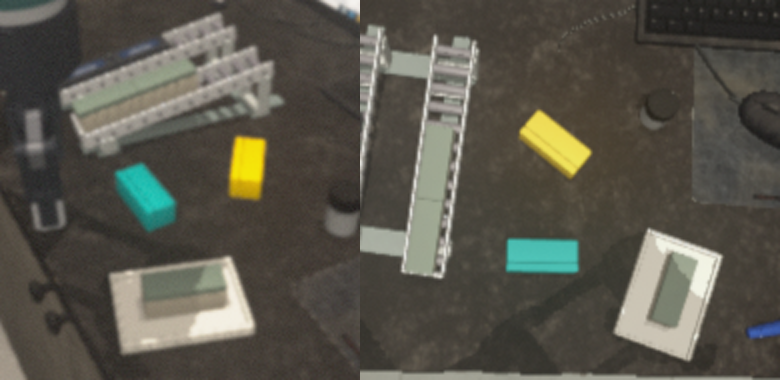

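View pics/wrist14.png

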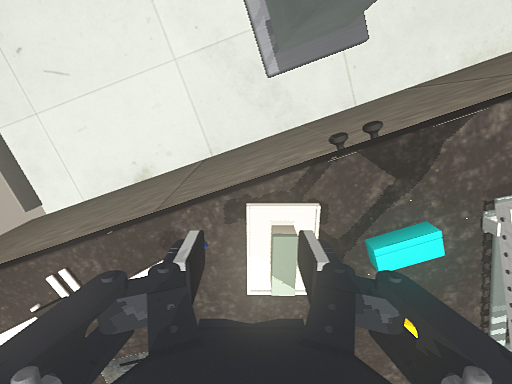

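The box lies flat, lid up, inside the tray walls: about (271,275) in the side view and (347,246) in the top view. Both remaining green boxes are down against the stop, and the look-alikes have not moved. The gripper is clear, so I'm handing in.

```bash
python3 -c "
from station import *
print(close_job())"
```

```text
the job is handed in; nothing more can be done
None
```

The front slide box is in the white tray, lid up and flat, and I handed the job in at about 16.7 s.

- **Lift:** I gripped the box by its long sides above the rails and lifted it along the lane's normal. The next two boxes rolled down to the stop by themselves. Nothing in the pictures or the force readings suggests the gripper touched the next box.
- **Placing:** The tool cannot tilt, so the box reached the tray at its 10° lane angle. I touched its low end to the floor, then eased the grip so it pivoted flat. The highest force I read was about 11.5 N. I then opened slowly and backed off.
- **Last checks:**
  - Before release, the edge slopes in the side view matched a flat box to within about 1°. After release the pictures showed it still lying flat inside the walls.
  - Both remaining boxes were at the stop.
  - The turquoise and yellow blocks had not moved.
- **Disagreements:**
  - The tray centre differed by about 5–9 mm in y between the wrist and the fixed cameras, well within the clearance.
  - The detector also labelled the turquoise and yellow blocks as the front box. I ruled those out by colour.
  - The tool ended tilted by about 1.4° and about 5 mm off in x and 3 mm in y from the light pressing. This had no visible effect on the box.

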